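Open the panelled gauge case and pack the gauge and sample hook

ROBOT

A 7-joint arm with a two-finger parallel gripper is mounted at the origin on a cart in front of the work surface, level with it; the furniture and walls round the work are solid. World frame = base frame: x ahead of the robot, y to its left, z up, the work surface at z = 0. Lengths are in m, angles in rad, forces in N, time in s.
With the tool pointing down it reaches from about 0.35 to 0.9 m from the base axis. Payload 8.1 kg.
Tool frame: the origin (TCP) lies midway between the tips of the shut fingers; the grasp point (between the pads) lies 19 mm behind it; z points along the fingers, y is the line along which they close (so a half turn about z gives the same grasp; the last joint's range is limited). The gripper opens to 92 mm and grips with 3 to 60 N. Pads are 19 mm wide; open, the fingers measure 130 mm over their backs; the gripper's body (75 mm by 190 mm) begins 47 mm behind the grasp point.
Start: joints at [1.001, 0.434, 0.025, 1.573, -0.012, 1.134, -0.075], TCP at [0.281, -0.558, 0.227] pointing down, gripper open.
Joint ranges: [-2.62, 2.62], [-0.44, 2.09], [-1.27, 1.32], [0.08, 2.57], [-1.32, 4.46], [0.12, 2], [-2.74, 2.74]. Speed limits (rad/s): [2.22, 2.22, 3.01, 3.01, 3.14, 3.14, 3.14].

INTERFACE

Orientations are given as a rotation vector (axis times angle).
In Python, from cell import arm gives the robot as it stands.
- The arm moves only by the tool carry_out, never from a script. Its arguments are lists of equal length, an entry for each row: "claw": the finger opening in cm, from 0 to 9.18; "delta_pos": the shift along the tool's x, y, z in cm, a list of three; "angular": the turn, a rotation vector about the tool's x, y, z in rad, a list of three. In form: {"claw": [claw, ...], "delta_pos": [[dx, dy, dz], ...], "angular": [[ax, ay, az], ...]}. A call has 1 to 20 rows; each row shifts and turns the commanded pose from where the row before left it, along the tool's axes as they then stand; what a row does not reach is not made up. A row lasts 1/10 s, in which the tool goes at most 50 mm and 8.59 degrees, less where a joint would pass 70% of its speed; a pose out of reach is approached as far as the arm can. A call with a gripper value outside its range is refused whole. The fingers move at their own pace and stop on an object; "force" is the grip in N (left out, the last holds). Time passes only in rows, so rows that do not move let the fingers close. It gives the time, the measured TCP pose, the force, the opening and the grip force at its end, in the units of the state.
- arm.observe(): the state, without advancing time (a new reading comes with each control period).
- arm.get_image(name): name is "scene" or "top" or "wrist"; returns a dict with "frame" (480x640x3 uint8, red, green, blue), "mtx" (3x3 intrinsics, pixels), "dist" ([k1, k2, p1, p2, k3] as OpenCV has them; the pictures are not rectified), "T" (4x4, takes a point from camera to world coordinates). Camera axes: x right, y down, z forward; pixel columns grow to the right and rows downward; lengths in m; the calibration is good to about 2 mm. A picture is of the moment at which its call begins. There is no depth.
- arm.sign_off(): hands the job in; it is judged then, once.
Trained networks look in a picture, given as the dict that the camera call returned (one of the last four; its "shot" number tells which), for a name from the list of things; names that differ only in an ending like _2 or _b are one class to them, and where a whole thing is asked for, a point or a joint stands for the part that bears it (a point fixed in the world has none). Each returns a list of dicts, best first, with "conf" (0 to 1); they miss things now and then, are a little off and sometimes report something else, mostly with a low value. They report only what shows in the picture. A call takes as long as a camera call.
- arm.look_for(label, picture): "centre" ([column, row] as shares, 0 to 1, of the picture: columns of its width, rows of its height, amid what is visible of it).
- arm.trace(label, picture): "region" (480x640 bool, what is visible of it) and "centre" ([column, row] as shares, 0 to 1, of the picture: columns of its width, rows of its height, amid what is visible of it).
- arm.place_of(label, picture): "centre" ([column, row] as shares, 0 to 1, of the picture: columns of its width, rows of its height: a listed point, or the origin of a listed thing).
The state is a dict: "clock": time; "joints": joint angles; "dq": joint speeds; "joint_efforts": joint torques, N m; "position": TCP position; "ee_rot": TCP orientation; "force": force on the tool from outside, world axes, zero at the start; "ft_torque": the same for the moment, N m; "width": opening from 0.0 (shut) to 1.0 (fully open); "gripper_force": force on a finger pad.
Only numpy, scipy, OpenCV 4.12 (cv2) and the standard library are available. Lean on these libraries where they do the work, as an engineer would, in place of code of your own. Each camera call takes 0.05 s, during which the arm holds its last target. There are 200 camera calls.

TASK

Open the grey storage case: turn both red turn buttons fully aside, lift the metal panel out by its black handle and lay it down flat on the cork mat, without dropping it. Then pack the case: first the striped focus gauge, lying flat in the deep trough of the blue insert, then the silver snap hook, lying flat on the raised part of the insert above the gauge. Leave the buttons turned aside and the panel on the mat, and do not disturb the other things on the worktop.

Things in the scene. Friction and masses are not known exactly. Their poses are not given: they have to be found in the camera images.
- case: Fixed grey case, 158 (its x) x 168 (its y) x 49 mm high, on the worktop; origin: centre of its underside, z up. The panel closes it at the start, lying on a ledge 44 mm above the worktop in a recess 134 x 111 mm (2 mm play), flush with the rim. Below the ledge is a cavity, x -58 to 58, y -46 to 46 mm, that holds the blue insert.
- case_trough (a point): Middle of the bottom of the deep trough in the blue insert, 4 mm above the worktop, axes as the case's. The trough is 24 mm deep, 36 mm wide in x and runs y -41 to 41 mm, for the gauge lying along y; two finger reliefs of the same depth widen it to x -44 to 44 mm for y -17 to 17 mm.
- case_floor (a point): Middle of the case at the height of the insert's raised floor, 28 mm above the worktop, axes as the case's. The silver hook goes on this floor, its length along x (116 mm of room for its 98 mm, 92 mm of room for its 62 mm width).
- button_l (a joint): Angle of the red turn button on the case's +y rim; vertical pivot at case x 0, y +70 mm. 0: nose points at the middle of the case and overlaps the panel's edge by 13 mm, locking it. Positive is counterclockwise from above; stops at +-1.75. Turn it either way: aside (parallel to the rim) is near +1.57 or -1.57. Stays where left; friction 0.04 N m.
- button_r (a joint): The same for the red turn button on the case's -y rim, pivot at case x 0, y -70 mm; at 0 its nose points to +y.
- button_l_grip (a point): Top of the upright fin of the left button, on the pivot axis, 77.5 mm above the worktop; x axis along the nose. The fin is 9 mm thick and 26 mm long (from 11 mm behind the pivot to 15 mm ahead) and stands 21 mm above the button's 15 mm wide flat wing (wing top 56.5 mm above the worktop).
- button_r_grip (a point): The same for the right button.
- panel: Loose aluminium access panel, 130 (its x) x 106 (its y) x 5 mm, 0.2 kg, origin at the centre of its underside; starts in the case with its axes along the case's.
- panel_handle (a point): Middle of the panel's black handle bar: bar 70 mm long along the panel's x, 10 mm thick (across y), 12 mm high, its centre 31 mm above the panel's underside, 20 mm of free space between bar and panel, carried by a post 29 mm either side of the middle.
- mat: Fixed cork mat, 160 (x) x 140 (y) x 3 mm, origin at the centre of its underside: where the panel is laid.
- gauge: Loose aluminium focus gauge with black stripes, a bar 75 mm long (its z), 30 mm wide (its x) and 22 mm thick (its y); origin at the centre of one end. Lies on the worktop at the start with its y axis up, so it is 30 mm wide and 22 mm high.
- gauge_mid (a point): Centre of the gauge bar.
- silver_hook: Loose silver snap hook (closed D-shaped ring), 62 (its x) x 98 (its y) x 9 mm high, lying flat, origin in the middle of its underside; a straight rod 9 mm wide runs along y at x 22 to 31 mm (straight part y -26 to 28), the oppopoint side with the gate fills x -32 to -15 mm; between them it is open.
- black_hook: Black snap hook 62 x 104 x 9 mm lying on the worktop; not part of the job, leave it alone.
- screwdriver: Red-handled screwdriver, 199 mm long; leave it alone.
- grease_pot: Green pot with a black lid, 64 mm across, 44 mm high; leave it alone.
- label_roll: White roll of labels, 68 mm across, 30 mm high; leave it alone.

How it is judged:
By the outcome, as a careful person would: the job done as asked, in the order asked, and still so for the second after the job is handed in, with the robot touching nothing.
It also fails if it takes over 72 s, if anything falls off the work surface, if the arm or the gripper's body presses on something with over 40 N, if the wrist force passes 120 N, or if a joint passes its speed limit or range.

## Working session

There is one attempt and no reset: what is moved stays moved. The work goes in short steps, Python scripts to look and compute and a tool call to move; the robot and the scene stay as the last step left them, time stands still between calls to the robot, and variables do not carry over. Pictures are saved under pics/ and viewed, at most 13 in all, crops included, and the job is handed in when it is done.

Besides the shell and the picture viewer there is one more tool, called after "Emit:" as name(argument=value, ...) on one line, values as JSON. carry_out: Moves the arm, as the interface text tells. Its arguments: {"type":"object","properties":{"claw":{"type":"array","items":{"type":"number"}},"delta_pos":{"type":"array","items":{"type":"array","items":{"type":"number"}}},"angular":{"type":"array","items":{"type":"array","items":{"type":"number"}}},"force":{"type":"number"}},"required":["claw","delta_pos","angular"]}

```bash
ls; mkdir -p pics
cat > h.py <<'E'
import numpy as np, cv2
from cell import arm
from scipy.spatial.transform import Rotation as R
def ray(im,px):
    p=cv2.undistortPoints(np.array([[px]],float),im["mtx"],np.array(im["dist"],float))[0,0]
    T=np.array(im["T"]); d=T[:3,:3]@np.array([p[0],p[1],1.0]); return T[:3,3],d
def at(im,px,z):
    o,d=ray(im,px); return o+d*(z-o[2])/d[2]
def share(c): return np.array([c[0]*640,c[1]*480])
def proj(im,P):
    T=np.linalg.inv(np.array(im["T"])); r,_=cv2.Rodrigues(T[:3,:3])
    return cv2.projectPoints(np.array(P,float).reshape(-1,1,3),r,T[:3,3],im["mtx"],np.array(im["dist"],float))[0].reshape(-1,2)
def save(im,n): cv2.imwrite(f"pics/{n}.png",im["frame"][:,:,::-1])
E
python3 - <<'E'
from h import *
np.set_printoptions(precision=4,suppress=True)
print(arm.observe())
Z=dict(case=0,case_trough=.004,case_floor=.028,button_l_grip=.0775,button_r_grip=.0775,panel=.044,panel_handle=.075,mat=0,gauge=.011,gauge_mid=.011,silver_hook=0,black_hook=0,screwdriver=.01,grease_pot=0,label_roll=0)
for c in ["top","scene"]:
    im=arm.get_image(c); save(im,c+"0")
    print(c,np.array(im["T"]))
    for k,z in Z.items():
        for d in arm.place_of(k,im)[:2]:
            px=share(d["centre"]); print(k,round(d["conf"],2),px,at(im,px,z))
E
```

```text
pics
{'clock': 0.0, 'joints': array([ 1.0014,  0.4352,  0.025 ,  1.5741, -0.0116,  1.134 , -0.0751]), 'dq': array([-0.0014,  0.0002, -0.0012, -0.0009, -0.0005,  0.0015, -0.0001]), 'joint_efforts': array([ -0.0014, -66.7839,   0.9841, -31.4461,  -0.0606,   0.0428,
         0.0001]), 'position': array([ 0.281 , -0.5577,  0.2259]), 'ee_rot': array([-3.055 , -0.7261,  0.0008]), 'force': array([ 1.13  , -0.5702, -0.8728]), 'ft_torque': array([ 0.0062, -0.0303, -0.0381]), 'gripper_force': 0.0, 'width': 0.9976969625196587}
top [[-0.005  -0.9957  0.0925  0.4788]
 [-0.9999  0.0058  0.0082  0.0698]
 [-0.0087 -0.0925 -0.9957  0.9761]
 [ 0.      0.      0.      1.    ]]
button_l_grip 0.7 [240.32 227.28] [0.5895 0.2526 0.0775]
button_l_grip 0.46 [384.512 297.408] [ 0.4432 -0.0449  0.0775]
button_r_grip 0.61 [453.504 286.416] [ 0.4648 -0.1867  0.0775]
panel 0.92 [417.024 290.784] [ 0.4555 -0.1185  0.044 ]
panel 0.27 [207.616 320.016] [0.3959 0.3266 0.044 ]
panel_handle 0.83 [424.32  291.888] [ 0.4539 -0.1272  0.075 ]
mat 0.92 [302.272 294.912] [0.4465 0.1281 0.    ]
gauge 0.67 [206.4   273.312] [0
[... 965 characters left out ...]
0.4492 -0.048   0.0775]
button_r_grip 0.61 [447.168 200.016] [ 0.4618 -0.1858  0.0775]
panel 0.73 [426.432 225.504] [ 0.4594 -0.1257  0.044 ]
panel_handle 0.69 [430.272 216.816] [ 0.4562 -0.1256  0.075 ]
mat 0.88 [342.08  309.888] [0.4472 0.1262 0.    ]
mat 0.39 [408.512 238.416] [ 0.4799 -0.1022  0.    ]
gauge 0.8 [241.728 356.016] [0.494 0.33  0.011]
gauge_mid 0.75 [254.4   342.576] [0.5    0.2974 0.011 ]
gauge_mid 0.29 [321.728 168.48 ] [ 0.7622 -0.0988  0.011 ]
silver_hook 0.9 [266.88 406.8 ] [0.3959 0.3489 0.    ]
black_hook 0.57 [362.496 195.888] [ 0.637  -0.1165  0.    ]
grease_pot 0.7 [320.576 168.   ] [ 0.7741 -0.1054  0.    ]
label_roll 0.59 [238.528 299.808] [0.5998 0.2651 0.    ]
```

Run:
```python
from h import *
im=cv2.imread("pics/top0.png")
cv2.imwrite("pics/top0c.png",cv2.resize(im[130:370,160:480],(800,600),interpolation=cv2.INTER_CUBIC))
```

```text
(no output)
```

View pics/top0c.png

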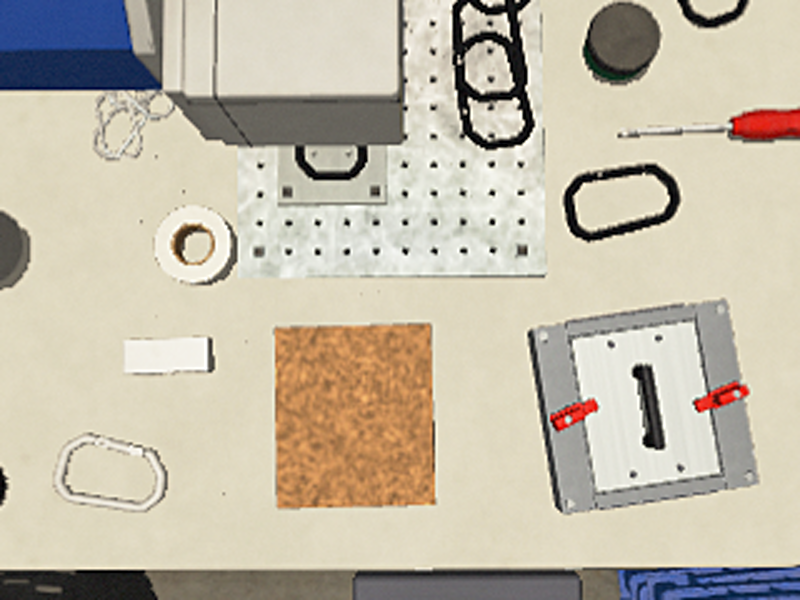

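View pics/scene0.png

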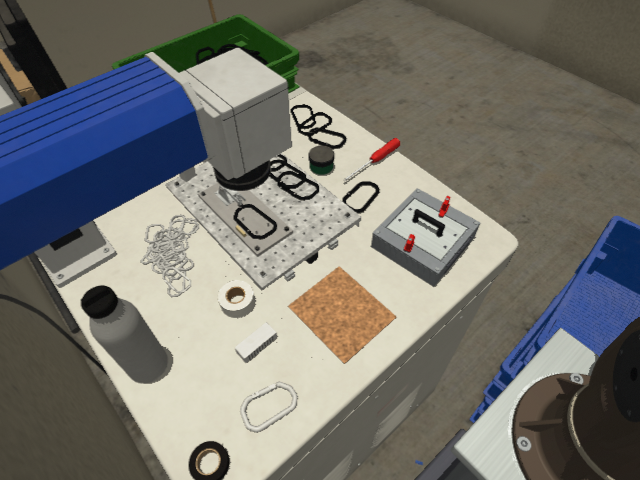

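The top view shows the case at lower right (handle at crop 650,405) with its buttons at (575,413) and (722,396). The mat is in the middle, the gauge at (168,355) and the silver hook at (110,472). The scene view agrees, and shows a solid machine above the plate behind the mat. Next I'll refine positions and yaw from the traces.

```bash
cat >> h.py <<'E'
def rect(im,label,z,i=0):
    r=arm.trace(label,im)
    if not r: return None
    m=r[i]["region"].astype(np.uint8)
    c,_=cv2.findContours(m,cv2.RETR_EXTERNAL,cv2.CHAIN_APPROX_NONE); c=max(c,key=cv2.contourArea)[:,0,:]
    P=np.array([at(im,p,z)[:2] for p in c.astype(float)])
    (cx,cy),(w,h),a=cv2.minAreaRect((P*1000).astype(np.float32))
    return r[i]["conf"],(cx,cy),(w,h),a
E
python3 - <<'E'
from h import *
np.set_printoptions(precision=4,suppress=True)
for c in ["top","scene"]:
    im=arm.get_image(c)
    for k,z in [("mat",.003),("gauge",.022),("silver_hook",.009),("panel",.049),("case",.049),("button_l",.07),("button_r",.07),("black_hook",.009)]:
        print(c,k,rect(im,k,z))
im=arm.get_image("wrist"); T=np.array(im["T"]); s=arm.observe()
M=np.eye(4);M[:3,:3]=R.from_rotvec(s["ee_rot"]).as_matrix();M[:3,3]=s["position"]
print(np.linalg.inv(M)@T, im["mtx"]); print(M)
E
```

```text
top mat (0.7, (452.4991455078125, -128.04986572265625), (140.23016357421875, 114.87017059326172), 7.8833746910095215)
top gauge (0.96, (498.40545654296875, 292.9501647949219), (30.148893356323242, 77.47259521484375), 2.2241427898406982)
top silver_hook (0.76, (394.9627685546875, 344.8932800292969), (97.88130187988281, 60.04011535644531), 78.84028625488281)
top panel (0.66, (453.6919250488281, -118.26459503173828), (133.4871826171875, 109.12117004394531), 8.47406005859375)
top case (0.59, (453.9527587890625, -117.92644500732422), (161.60848999023438, 179.35182189941406), 8.031063079833984)
top button_l (0.67, (461.06378173828125, -177.5986328125), (15.504989624023438, 42.86244201660156), 25.7982234954834)
top button_r (0.67, (461.06378173828125, -177.5986328125), (15.504989624023438, 42.86244201660156), 25.7982234954834)
top black_hook (0.57, (637.106201171875, -109.96351623535156), (60.21171188354492, 104.4824447631836), 13.755468368530273)
scene mat (0.59, (446.656005859375, 130.1626739501953), (161.8790740966797, 141.6365509033203), 0.9923421144485474)
scene gauge (0.93, (494.21936
[... 491 characters left out ...]
.74171447753906), (15.888386726379395, 45.30434799194336), 27.875999450683594)
scene button_r (0.58, (442.092041015625, -47.74171447753906), (15.888386726379395, 45.30434799194336), 27.875999450683594)
scene black_hook (0.71, (635.1387939453125, -108.6358642578125), (60.28065872192383, 104.12201690673828), 11.126734733581543)
[[-0.0002 -0.9542 -0.299   0.0819]
 [ 1.     -0.0003  0.0003 -0.0001]
 [-0.0004 -0.299   0.9542 -0.1589]
 [ 0.      0.      0.      1.    ]] [[415.5637   0.     323.08  ]
 [  0.     415.5637 235.7537]
 [  0.       0.       1.    ]]
[[ 0.893   0.45    0.      0.2813]
 [ 0.45   -0.893  -0.     -0.5582]
 [ 0.      0.     -1.      0.2267]
 [ 0.      0.      0.      1.    ]]
```

Emit:
carry_out(claw=[4,4,4,4,4,4,4,4,4,4,4,4,4,4,4,4,4,4,4,4], delta_pos=[[2.94,-2.63,0],[2.94,-2.63,0],[2.94,-2.63,0],[2.94,-2.63,0],[2.94,-2.63,0],[2.94,-2.63,0],[2.94,-2.63,0],[2.94,-2.63,0],[2.94,-2.63,0],[2.94,-2.63,0],[2.94,-2.63,0],[2.94,-2.63,0],[0,0,0],[0,0,0],[0,0,0],[0,0,0],[0,0,0],[0,0,0],[0,0,0],[0,0,0]], angular=[[0,0,0],[0,0,0],[0,0,0],[0,0,0],[0,0,0],[0,0,0],[0,0,0],[0,0,0],[0,0,0],[0,0,0],[0,0,0],[0,0,0],[0,0,-0.149],[0,0,-0.149],[0,0,-0.149],[0,0,-0.149],[0,0,-0.149],[0,0,-0.149],[0,0,-0.149],[0,0,-0.149]], force=30)

```text
clock: 4.55
position: [0.4543, -0.1176, 0.2269]
ee_rot: [2.114, 2.323, 0.0]
force: [0.2, -0.7, -0.2]
width: 0.431
gripper_force: 0.0
```

```bash
cat >> h.py <<'E'
def yaw():
    s=arm.observe(); m=R.from_rotvec(s["ee_rot"]).as_matrix(); return np.arctan2(m[1,0],m[0,0]),m,s
def go(P,yawdeg,extra=""):
    y,m,s=yaw(); d=m.T@(np.array(P)-s["position"])*100
    dz=-(np.radians(yawdeg)-y); dz=(dz+np.pi)%(2*np.pi)-np.pi
    print("t",round(s["clock"],2),"shift cm",np.round(d,2),"turn",round(dz,3),"tilt",np.round(m[2,:],3),"yaw",round(np.degrees(y),1),"j",np.round(s["joints"],2),"pos",np.round(s["position"],4),extra)
E
python3 - <<'E'
from h import *
np.set_printoptions(precision=4,suppress=True)
im=arm.get_image("wrist"); save(im,"w1")
for k,z in [("button_l_grip",.0775),("button_r_grip",.0775),("panel_handle",.075)]:
    for d in arm.place_of(k,im)[:2]:
        px=share(d["centre"]); print(k,round(d["conf"],2),px,at(im,px,z))
# red mask: fins
hsv=cv2.cvtColor(im["frame"],cv2.COLOR_RGB2HSV)
m=(((hsv[:,:,0]<8)|(hsv[:,:,0]>172))&(hsv[:,:,1]>150)&(hsv[:,:,2]>60)).astype(np.uint8)
n,l,st,ce=cv2.connectedComponentsWithStats(m)
for i in range(1,n):
    if st[i,4]>150:
        pts=np.argwhere(l==i)[:,::-1].astype(float)
        P=np.array([at(im,p,.0565)[:2] for p in pts]); print(st[i],cv2.minAreaRect((P*1000).astype(np.float32)))
print(rect(im,"panel",.049), rect(im,"case",.049)); go([.454,-.118,.2],98)
E
```

```text
button_l_grip 0.61 [317.312 128.496] [ 0.4447 -0.0522  0.0775]
button_r_grip 0.68 [316.096 128.784] [ 0.4439 -0.0525  0.0775]
button_r_grip 0.65 [328.576 305.52 ] [ 0.4666 -0.1922  0.0775]
panel_handle 0.98 [321.28 216.72] [ 0.4537 -0.1183  0.075 ]
[306 109  31  53 801] ((449.1328430175781, -58.575382232666016), (14.43167495727539, 40.008121490478516), 25.411640167236328)
[313 259  25  55 708] ((463.7384033203125, -184.31565856933594), (14.059518814086914, 51.41866683959961), 22.10866355895996)
[544 309  20  26 300] ((677.8446044921875, -199.20977783203125), (13.894119262695312, 31.187068939208984), 52.918853759765625)
(0.61, (454.98626708984375, -119.28964233398438), (129.51156616210938, 105.91426849365234), 8.210195541381836) (0.82, (455.7088928222656, -124.57428741455078), (158.62820434570312, 179.387451171875), 7.90582799911499)
t 4.85 shift cm [-0.04 -0.04  2.68] turn -0.055 tilt [-0.  0. -1.] yaw 94.8 j [ 0.48  0.21 -0.4   1.91  0.1   1.03  0.12] pos [ 0.4544 -0.1176  0.2268]
```

View pics/w1.png

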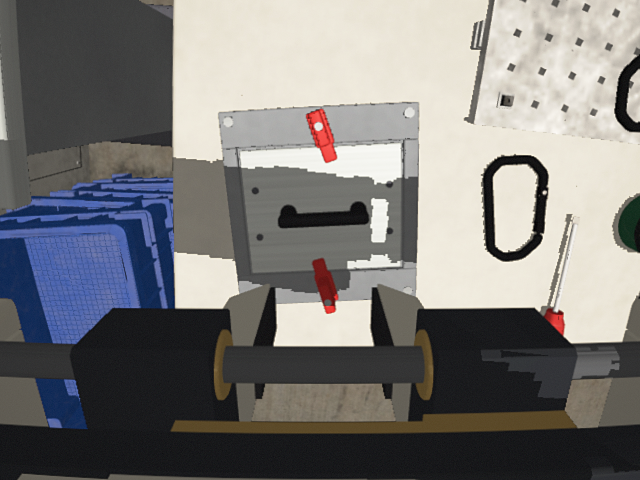

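The wrist view shows both red buttons, left at (320,135) and right at (325,285). Both are already rotated about +16° from the case axis. The handle is at (321,217). I'll take the right button first.

Run:
```python
from h import *
go([.4643,-.188,.060],112)
```

```text
t 4.85 shift cm [-7.1   0.39 16.68] turn -0.3 tilt [-0.  0. -1.] yaw 94.8 j [ 0.48  0.21 -0.4   1.91  0.1   1.03  0.12] pos [ 0.4544 -0.1176  0.2268]
```

Emit:
carry_out(claw=[4,4,4,4,4,4,4,4,4,1,0,0,0], delta_pos=[[-3.55,0.2,2.0],[-3.55,0.19,2.0],[0,0,4.0],[0,0,4.0],[0,0,2.5],[0,0,1.2],[0,0,0.98],[0,0,0],[0,0,0],[0,0,0],[0,0,0],[0,0,0],[0,0,0]], angular=[[0,0,0],[0,0,0],[0,0,-0.15],[0,0,-0.15],[0,0,0],[0,0,0],[0,0,0],[0,0,0],[0,0,0],[0,0,0],[0,0,0],[0,0,0],[0,0,0]], force=15)

```text
clock: 6.15
position: [0.4646, -0.188, 0.0603]
ee_rot: [1.751, 2.607, 0.0]
force: [-0.5, -0.7, 0.0]
width: 0.136
gripper_force: 0.0
```

Run:
```python
from h import *
go([.4643,-.188,.060],188.2)
s=arm.observe(); print(s["width"],s["gripper_force"],s["force"],s["ft_torque"])
```

```text
t 6.15 shift cm [ 0.02 -0.03  0.03] turn -1.326 tilt [-0.  0. -1.] yaw 112.2 j [ 0.55  0.48 -0.37  2.03  0.27  0.68  0.41] pos [ 0.4646 -0.188   0.0603] 
0.13551132424747342 0.0 [-0.47588115 -0.70274107  0.00841132] [ 0.01222284 -0.07896038 -0.00290416]
```

Emit:
carry_out(claw=[0,0,0,0,0,0,0,0,0,0,0,0,0], delta_pos=[[0,0,0],[0,0,0],[0,0,0],[0,0,0],[0,0,0],[0,0,0],[0,0,0],[0,0,0],[0,0,0],[0,0,0],[0,0,0],[0,0,0],[0,0,0]], angular=[[0,0,0],[0,0,0],[0,0,-0.134],[0,0,-0.134],[0,0,-0.134],[0,0,-0.134],[0,0,-0.134],[0,0,-0.134],[0,0,-0.134],[0,0,-0.134],[0,0,-0.134],[0,0,-0.134],[0,0,0]])

```text
clock: 7.45
position: [0.4636, -0.1893, 0.0601]
ee_rot: [0.252, -3.13, 0.002]
force: [-4.5, -3.6, 8.7]
width: 0.094
gripper_force: 15.0
```

Run:
```python
from h import *
go([.4445,-.0492,.10],115)
s=arm.observe(); print(s["width"],s["gripper_force"],s["force"],s["ft_torque"])
```

```text
t 7.45 shift cm [-0.35 14.13 -4.01] turn 1.295 tilt [ 0.002 -0.001 -1.   ] yaw -170.8 j [ 0.81  0.56 -0.72  2.01  0.53  0.77  1.51] pos [ 0.4636 -0.1893  0.0601] 
0.09396878405890603 15.000974982976913 [-4.51916336 -3.56449795  8.70801084] [-0.74105655  0.9189314   0.01906259]
```

Emit:
carry_out(claw=[4,4,4,4,4,4,4,4,4,4,4,4,4,4,4,4,4,4], delta_pos=[[0,0,0],[0,0,0],[0,0,-2],[0,0,-2.2],[-0.03,2.8,0],[-0.03,2.8,0],[-0.03,2.8,0],[-0.03,2.8,0],[-0.03,2.8,0],[0,0,0],[0,0,0],[0,0,0],[0,0,0],[0,0,0],[0,0,0],[0,0,0],[0,0,0],[0,0,0]], angular=[[0,0,0],[0,0,0],[0,0,0],[0,0,0],[0,0,0],[0,0,0],[0,0,0],[0,0,0],[0,0,0],[0,0,0.144],[0,0,0.144],[0,0,0.144],[0,0,0.144],[0,0,0.144],[0,0,0.144],[0,0,0.144],[0,0,0.144],[0,0,0.144]])

```text
clock: 9.25
position: [0.4441, -0.0491, 0.1019]
ee_rot: [1.701, 2.641, 0.001]
force: [0.5, 0.2, 0.2]
width: 0.438
gripper_force: 0.0
```

Run:
```python
from h import *
go([.4440,-.0498,.060],115)
```

```text
t 9.25 shift cm [-0.06 -0.04  4.19] turn -0.01 tilt [ 0.  0. -1.] yaw 114.4 j [ 0.38  0.36 -0.48  2.11  0.24  0.73  0.17] pos [ 0.4441 -0.0491  0.1019]
```

Emit:
carry_out(claw=[4,4,4,0,0,0,0,0,0,0,0,0,0,0,0,0,0,0,0], delta_pos=[[-0.06,0,2.5],[0,0,1.7],[0,0,0],[0,0,0],[0,0,0],[0,0,0],[0,0,0],[0,0,0],[0,0,0],[0,0,0],[0,0,0],[0,0,0],[0,0,0],[0,0,0],[0,0,0],[0,0,0],[0,0,0],[0,0,0],[0,0,0]], angular=[[0,0,0],[0,0,0],[0,0,0],[0,0,0],[0,0,0],[0,0,0],[0,0,0],[0,0,0],[0,0,-0.13],[0,0,-0.13],[0,0,-0.13],[0,0,-0.13],[0,0,-0.13],[0,0,-0.13],[0,0,-0.13],[0,0,-0.13],[0,0,-0.13],[0,0,-0.13],[0,0,0]])

```text
clock: 11.15
position: [0.4441, -0.0506, 0.0604]
ee_rot: [0.259, -3.131, 0.002]
force: [-2.9, -2.5, 10.2]
width: 0.098
gripper_force: 15.0
```

Run:
```python
from h import *
go([.4538,-.1188,.10],188.2)
s=arm.observe(); print(s["width"],s["gripper_force"],s["force"],s["ft_torque"])
```

```text
t 11.15 shift cm [ 0.17 -6.89 -3.96] turn 0.022 tilt [ 0.    -0.001 -1.   ] yaw -170.5 j [ 0.59  0.51 -0.78  2.13  0.55  0.72  1.18] pos [ 0.4441 -0.0506  0.0604] 
0.09844570877487702 14.997672289609909 [-2.87178316 -2.50765898 10.20102706] [-0.24833135  0.5724953   0.03431948]
```

Emit:
carry_out(claw=[4,4,4,4,4,4,4,4,4,4,4,0,0,0,0,0,0,0], delta_pos=[[0,0,0],[0,0,0],[0,0,-2],[0,0,-2],[0.05,-3.5,0],[0.05,-3.5,0],[0,0,0],[0,0,2],[0,0,1.5],[0,0,0.95],[0,0,0],[0,0,0],[0,0,0],[0,0,0],[0,0,0],[0,0,0],[0,0,0],[0,0,0]], angular=[[0,0,0],[0,0,0],[0,0,0],[0,0,0],[0,0,0.01],[0,0,0.012],[0,0,0],[0,0,0],[0,0,0],[0,0,0],[0,0,0],[0,0,0],[0,0,0],[0,0,0],[0,0,0],[0,0,0],[0,0,0],[0,0,0]], force=40)

```text
clock: 12.95
position: [0.4544, -0.1194, 0.0558]
ee_rot: [-0.218, 3.134, -0.001]
force: [-1.2, -0.9, 4.8]
width: 0.1
gripper_force: 40.0
```

Run:
```python
from h import *
go([.4466,.129,.20],180)
s=arm.observe(); print(s["width"],s["gripper_force"],s["force"],s["ft_torque"])
im=arm.get_image("scene")
cv2.imwrite("pics/s1.png",cv2.resize(im["frame"][160:320,320:520,::-1],(600,480)))
```

```text
t 12.95 shift cm [ -2.68  24.7  -14.43] turn 0.139 tilt [-0.    -0.001 -1.   ] yaw -172.0 j [ 0.72  0.54 -0.76  2.08  0.56  0.73  1.31] pos [ 0.4544 -0.1194  0.0558] 
0.10047954341779697 40.00018894672394 [-1.17279941 -0.89049001  4.79196936] [0.02892602 0.11936609 0.05271804]
```

View pics/s1.png

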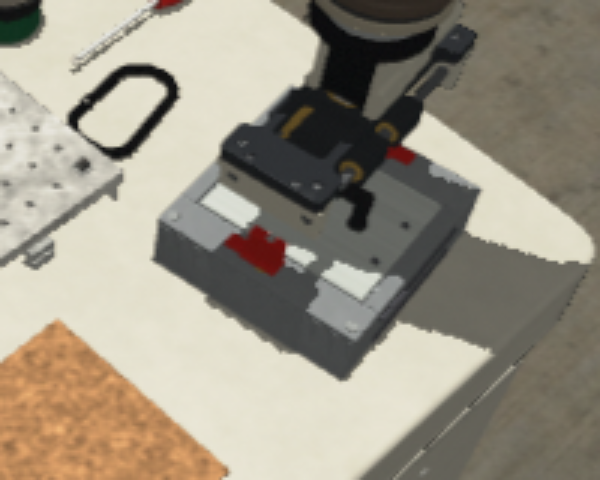

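The left button lies parallel to the rim (at about 255,250) and the fingers hold the handle. Now lifting the panel.

Emit:
carry_out(claw=[0,0,0,0,0,0,0,0,0,0,0,0,0,0,0,0,0], delta_pos=[[0,0,-0.7],[0,0,-1],[0,0,-1.8],[0,0,-2.5],[0,0,-1.5],[-0.15,1.3,0],[-0.3,2.7,0],[-0.34,3.1,0],[-0.34,3.1,0],[-0.34,3.1,0],[-0.34,3.1,0],[-0.34,3.1,0],[-0.34,3.1,0],[-0.15,1.3,0],[-0.06,0.65,0],[0,0,0],[0,0,0]], angular=[[0,0,0],[0,0,0],[0,0,0],[0,0,0],[0,0,0],[0,0,0],[0,0,0],[0,0,0],[0,0,0],[0,0,0],[0,0,0],[0,0,0],[0,0,0],[0,0,0],[0,0,0],[0,0,0.06],[0,0,0.06]])

```text
clock: 14.7
position: [0.4461, 0.1275, 0.1298]
ee_rot: [0.027, -3.14, 0.001]
force: [-0.3, -0.1, -1.6]
width: 0.101
gripper_force: 40.0
```

Run:
```python
from h import *
np.set_printoptions(precision=4,suppress=True)
go([.4467,.128,.0148],181)
s=arm.observe(); print(s["width"],s["gripper_force"],s["force"],s["ft_torque"])
im=arm.get_image("top"); save(im,"t2")
print(rect(im,"panel",.123),rect(im,"gauge",.022),rect(im,"silver_hook",.009)); 
cv2.imwrite("pics/t2c.png",cv2.resize(im["frame"][130:370,160:480,::-1],(800,600),interpolation=cv2.INTER_CUBIC))
```

```text
t 14.7 shift cm [-0.07  0.05 11.5 ] turn -0.0 tilt [ 0.001 -0.    -1.   ] yaw -179.0 j [ 0.27  0.42 -0.85  2.02  0.41  0.87  0.78] pos [0.4461 0.1275 0.1298] 
0.10095937318483872 39.99673068523407 [-0.3405 -0.0805 -1.5882] [ 0.1024 -0.0623  0.0391]
(0.85, (495.0231628417969, 102.72502136230469), (52.89165115356445, 31.204214096069336), 89.7003402709961) None (0.8, (397.52862548828125, 352.505126953125), (83.84117126464844, 61.89943313598633), 81.6449966430664)
```

View pics/t2c.png

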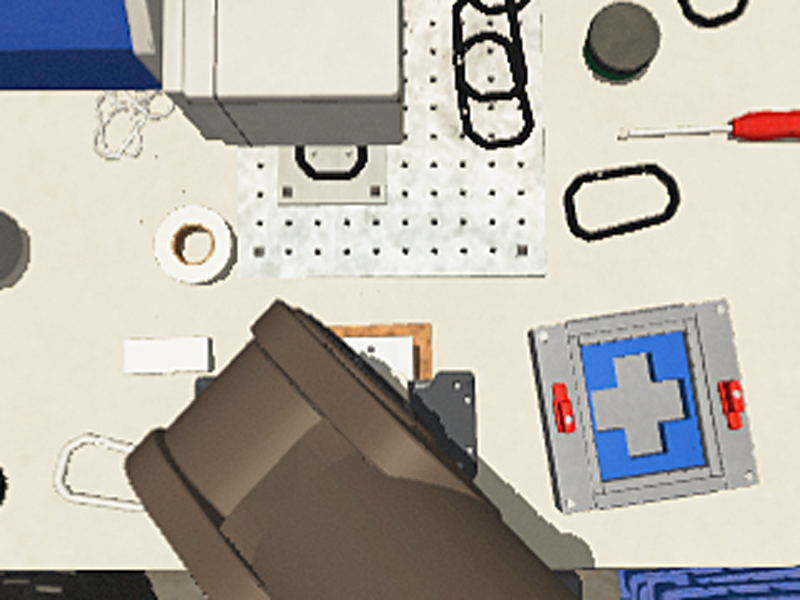

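The case is open. Its cross-shaped trough is centred at about (640,405) and both buttons are aside. The panel hangs over the mat, so I'll lower it.

Emit:
carry_out(claw=[0,0,0,0,0,0,0,0,0,0], delta_pos=[[-0.07,0.05,2.5],[0,0,3],[0,0,2.5],[0,0,1.5],[0,0,0.8],[0,0,0.5],[0,0,0.3],[0,0,0.25],[0,0,0.1],[0,0,0]], angular=[[0,0,0],[0,0,0],[0,0,0],[0,0,0],[0,0,0],[0,0,0],[0,0,0],[0,0,0],[0,0,0],[0,0,0]])

```text
clock: 15.9
position: [0.4477, 0.1281, 0.0162]
ee_rot: [-0.03, 3.141, -0.0]
force: [-0.2, 0.0, -2.0]
width: 0.102
gripper_force: 40.0
```

Emit:
carry_out(claw=[0,0,0], delta_pos=[[0,0,0.1],[0,0,0.08],[0,0,0]], angular=[[0,0,0],[0,0,0],[0,0,0]])

```text
clock: 16.2
position: [0.4478, 0.1281, 0.0148]
ee_rot: [-0.03, 3.141, -0.001]
force: [-1.9, -3.0, 8.0]
width: 0.102
gripper_force: 40.0
```

Emit:
carry_out(claw=[4,4,4,4,4,4,4,4,4,4,4,4,4,4,4,4,4,4,4,4], delta_pos=[[0,0,0],[0,0,0],[0,0,-2],[0,0,-5],[0,0,-5],[-0.6,3.9,-3],[-0.6,3.9,-3],[-0.6,3.9,0],[-0.7,3.9,0],[0,0,0],[0,0,0],[0,0,0],[0,0,0],[0,0,0],[0,0,0],[0,0,0],[0,0,0],[0,0,0],[0,0,0],[0,0,0]], angular=[[0,0,0],[0,0,0],[0,0,0],[0,0,0],[0,0,0],[0,0,0],[0,0,0],[0,0,0],[0,0,0],[0,0,0.145],[0,0,0.145],[0,0,0.145],[0,0,0.145],[0,0,0.145],[0,0,0.145],[0,0,0.145],[0,0,0.145],[0,0,0.145],[0,0,0.145],[0,0,0.1]])

```text
clock: 18.2
position: [0.4694, 0.2846, 0.194]
ee_rot: [2.183, 2.259, -0.0]
force: [-0.5, -0.0, -0.3]
width: 0.437
gripper_force: 0.0
```

Run:
```python
from h import *
np.set_printoptions(precision=4,suppress=True)
im=arm.get_image("wrist"); save(im,"w2")
g=rect(im,"gauge",.022); k=rect(im,"silver_hook",.009); print(g,k)
for l,z in [("gauge",.011),("gauge_mid",.011),("silver_hook",0)]:
    for d in arm.place_of(l,im)[:1]: print(l,d["conf"],at(im,share(d["centre"]),z))
go([.498,.293,.004],92)
```

```text
(0.79, (499.86358642578125, 294.35345458984375), (30.97029685974121, 76.48562622070312), 2.6427488327026367) (0.92, (398.1390686035156, 344.84814453125), (97.70526885986328, 62.20540237426758), 81.1527328491211)
gauge 0.77 [0.5    0.3325 0.011 ]
gauge_mid 0.59 [0.5008 0.2911 0.011 ]
t 18.5 shift cm [ 0.73  2.88 19.  ] turn 0.008 tilt [-0. -0. -1.] yaw 92.4 j [-0.27  0.39 -0.5   1.77  0.21  1.03 -0.8 ] pos [0.4695 0.2845 0.194 ]
```

View pics/w2.png

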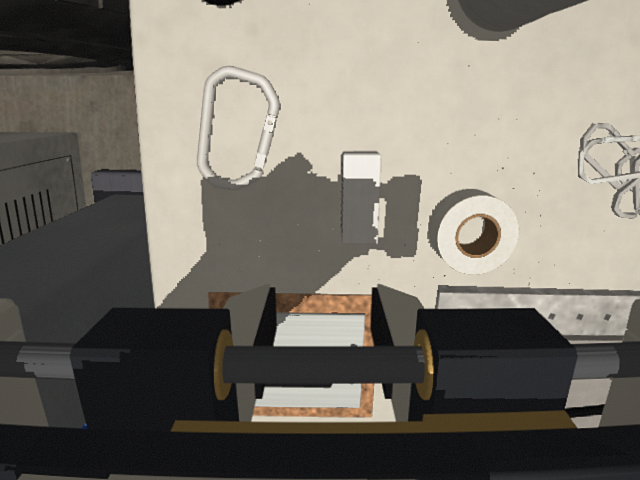

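The panel lies flat on the mat. The gauge is at (361,197). The hook is at (240,125), with its straight rod on the left (-x) side and its gate on the right.

Emit:
carry_out(claw=[5,5,5,5,5,5,5,0,0,0,0,0,0], delta_pos=[[0.4,1.5,3],[0.4,1.5,3],[0,0,4],[0,0,4],[0,0,3],[0,0,1.5],[0,0,0.5],[0,0,0],[0,0,0],[0,0,0],[0,0,0],[0,0,0],[0,0,0]], angular=[[0,0,0],[0,0,0],[0,0,0],[0,0,0],[0,0,0],[0,0,0],[0,0,0],[0,0,0],[0,0,0],[0,0,0],[0,0,0],[0,0,0],[0,0,0]], force=30)

```text
clock: 19.8
position: [0.5001, 0.2943, 0.0056]
ee_rot: [2.176, 2.265, 0.004]
force: [-1.0, -0.7, 7.5]
width: 0.321
gripper_force: 30.0
```

Run:
```python
from h import *
np.set_printoptions(precision=4,suppress=True)
s=arm.observe(); print(s["width"],s["gripper_force"],s["force"])
go([.4535,-.1202,.15],98)
```

```text
0.3213259904335224 30.003588795661926 [-0.9635 -0.7499  7.5093]
t 19.8 shift cm [-41.22  -6.28 -14.5 ] turn -0.1 tilt [ 0.001  0.002 -1.   ] yaw 92.3 j [-0.35  0.66 -0.39  1.87  0.38  0.68 -0.93] pos [0.5001 0.2943 0.0056]
```

Emit:
carry_out(claw=[0,0,0,0,0,0,0,0,0,0,0,0,0,0,0,0,0,0], delta_pos=[[0,0,-1],[0,0,-3],[0,0,-4],[0,0,-4],[-2,-0.3,0],[-4,-0.6,0],[-4.2,-0.64,0],[-4.2,-0.64,0],[-4.2,-0.64,0],[-4.2,-0.64,0],[-4.2,-0.64,0],[-4.2,-0.64,0],[-4.2,-0.64,0],[-4,-0.6,0],[-1.85,-0.3,0],[0,0,0],[0,0,0],[0,0,0]], angular=[[0,0,0],[0,0,0],[0,0,0],[0,0,0],[0,0,0],[0,0,0],[0,0,0],[0,0,0],[0,0,0],[0,0,0],[0,0,0],[0,0,0],[0,0,0],[0,0,0],[0,0,0],[0,0,-0.1],[0,0,0],[0,0,0]])

```text
clock: 21.6
position: [0.453, -0.1205, 0.1246]
ee_rot: [2.063, 2.369, 0.001]
force: [0.5, -0.1, -1.7]
width: 0.324
gripper_force: 30.0
```

Run:
```python
from h import *
np.set_printoptions(precision=4,suppress=True)
s=arm.observe(); print(s["width"],s["gripper_force"],s["force"])
im=arm.get_image("wrist"); y,m,s=yaw(); f=im["frame"].copy()
# gauge box in tool frame (x len, y width, z: top 17.6mm behind tip)
t=s["position"]
def tool(p): return t+m@np.array(p)
bot=.0044  # gauge bottom below TCP (TCP .0056 -> table ~)
for dx in (0,):
    P=[tool([dx+a*.0375,b*.015,c]) for c in (.0056-.022,.0056) for a,b in ((1,1),(1,-1),(-1,-1),(-1,1))]
    q=proj(im,P).round().astype(int)
    cv2.polylines(f,[q[:4]],True,(255,0,0),1); cv2.polylines(f,[q[4:]],True,(0,255,0),1)
c,si=np.cos(np.radians(8)),np.sin(np.radians(8)); RC=np.array([[c,-si],[si,c]])
o=np.array([.4535,-.1202])
def case(x,yv,z): return [*(o+RC@np.array([x,yv])),z]
for pts,z in (([(18,41),(-18,41),(-18,17),(-44,17),(-44,-17),(-18,-17),(-18,-41),(18,-41),(18,-17),(44,-17),(44,17),(18,17)],.028),([(67,55.5),(-67,55.5),(-67,-55.5),(67,-55.5)],.049)):
    q=proj(im,[case(a/1000,b/1000,z) for a,b in pts]).round().astype(int); cv2.polylines(f,[q],True,(255,0,255),1)
cv2.imwrite("pics/w3.png",cv2.resize(f[60:400,120:540,::-1],(741,600),interpolation=cv2.INTER_CUBIC))
go([.4535,-.1202,.015],98)
```

```text
0.3244445451139201 29.99822348356247 [ 0.4791 -0.1065 -1.7461]
t 21.65 shift cm [ 0.01  0.04 10.95] turn -0.001 tilt [ 0.  0. -1.] yaw 97.9 j [ 0.5   0.35 -0.44  2.04  0.21  0.8   0.08] pos [ 0.453  -0.1204  0.1245]
```

View pics/w3.png

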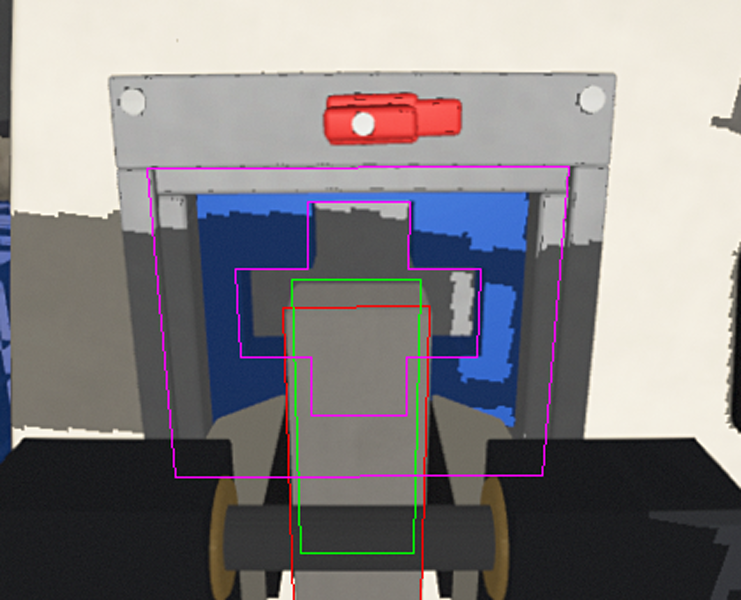

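The overlay fits: the gauge edges match the prediction and the trough outline matches to within about 1 mm. The gauge (centre about 360,400) is lined up, so I'll lower it.

Emit:
carry_out(claw=[0,0,0,0,0,0,0,0,0], delta_pos=[[0.02,0.08,2],[0,0,2.5],[0,0,2],[0,0,1.5],[0,0,1],[0,0,0.9],[0,0,0.8],[0,0,0.4],[0,0,0]], angular=[[0,0,0],[0,0,0],[0,0,0],[0,0,0],[0,0,0],[0,0,0],[0,0,0],[0,0,0],[0,0,0]])

```text
clock: 22.55
position: [0.4536, -0.1206, 0.0129]
ee_rot: [-2.061, -2.371, 0.0]
force: [0.3, 0.6, -1.3]
width: 0.327
gripper_force: 30.0
```

Emit:
carry_out(claw=[0,0,0,0], delta_pos=[[0,0,0.15],[0,0,0.12],[0,0,0.08],[0,0,0]], angular=[[0,0,0],[0,0,0],[0,0,0],[0,0,0]])

```text
clock: 22.95
position: [0.4537, -0.1207, 0.0097]
ee_rot: [2.061, 2.371, 0.0]
force: [0.3, -0.7, -0.9]
width: 0.325
gripper_force: 30.0
```

Emit:
carry_out(claw=[0,4.2,4.2,4.2,4.2,4.2,4.2,4.2], delta_pos=[[0,0,0.04],[0,0,0],[0,0,0],[0,0,-0.5],[0,0,-1.5],[0,0,-4],[0,0,-4],[0,0,-4]], angular=[[0,0,0],[0,0,0],[0,0,0],[0,0,0],[0,0,0],[0,0,0],[0,0,0],[0,0,0]])

```text
clock: 23.75
position: [0.4533, -0.1203, 0.151]
ee_rot: [-2.06, -2.371, -0.0]
force: [0.6, -1.0, -0.2]
width: 0.459
gripper_force: 0.0
```

Run:
```python
from h import *
np.set_printoptions(precision=4,suppress=True)
im=arm.get_image("wrist"); f=im["frame"]
print(rect(im,"gauge",.026))
cv2.imwrite("pics/w4.png",cv2.resize(f[60:400,120:540,::-1],(741,600),interpolation=cv2.INTER_CUBIC))
go([.3713,.3491,.15],81)
```

```text
(0.6, (454.46514892578125, -119.38878631591797), (31.003211975097656, 78.97064971923828), 8.02689266204834)
t 23.85 shift cm [47.72 -1.91  0.27] turn 0.297 tilt [-0.003  0.008 -1.   ] yaw 98.0 j [ 0.52  0.31 -0.47  2.    0.18  0.86  0.1 ] pos [ 0.4567 -0.1208  0.1544]
```

View pics/w4.png

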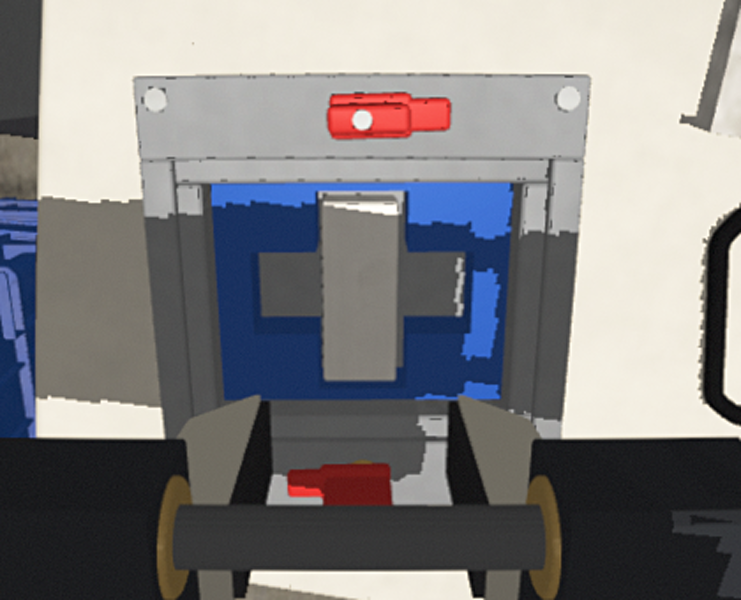

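The gauge lies flat in the trough, at about (362,290), and both buttons are parallel to the rims. Next is the hook.

Emit:
carry_out(claw=[4,4,4,4,4,4,4,4,4,4,4,4,4,4,4,4], delta_pos=[[3.97,-0.14,0],[3.97,-0.14,0],[3.97,-0.14,0],[3.97,-0.14,0],[3.97,-0.14,0],[3.97,-0.14,0],[3.97,-0.14,0],[3.97,-0.14,0],[3.97,-0.14,0],[3.97,-0.14,0],[3.97,-0.14,0],[3.97,-0.14,0],[0,0,0],[0,0,0],[0,0,0],[0,0,0]], angular=[[0,0,0],[0,0,0],[0,0,0],[0,0,0],[0,0,0],[0,0,0],[0,0,0],[0,0,0],[0,0,0],[0,0,0],[0,0,0],[0,0,0],[0,0,0.149],[0,0,0.149],[0,0,0],[0,0,0]])

```text
clock: 25.45
position: [0.3705, 0.3485, 0.1492]
ee_rot: [2.385, 2.044, -0.0]
force: [0.2, 0.3, 0.6]
width: 0.437
gripper_force: 0.0
```

Run:
```python
from h import *
np.set_printoptions(precision=4,suppress=True)
im=arm.get_image("wrist"); f=im["frame"].copy()
k=rect(im,"silver_hook",.0045); print(k)
pl=arm.place_of("silver_hook",im); print([at(im,share(d["centre"]),0) for d in pl])
y,m,s=yaw()
C=np.array(k[1])/1000; a=np.radians(81)  # model overlay: hook yaw 171
hx=np.array([np.cos(a+np.pi/2),np.sin(a+np.pi/2)]); hy=np.array([-hx[1],hx[0]])
Q=[[*(C+hx*u/1000+hy*v/1000),.009] for u,v in ((22,-26),(31,-26),(31,28),(22,28))]
cv2.polylines(f,[proj(im,Q).round().astype(int)],True,(255,0,0),1)
cv2.imwrite("pics/w5.png",cv2.resize(f[40:400,120:540,::-1],(700,600),interpolation=cv2.INTER_CUBIC))
go([*(C+hx*.0265+hy*.001),.003],81,str(C))
```

```text
(0.86, (397.69342041015625, 343.6698913574219), (97.90441131591797, 61.571983337402344), 81.1008071899414)
[]
t 25.6 shift cm [-0.15  0.09 14.62] turn 0.001 tilt [-0.  0. -1.] yaw 81.1 j [-0.43  0.39 -0.55  1.92  0.26  0.9  -1.27] pos [0.3707 0.3484 0.1492] [0.3977 0.3437]
```

View pics/w5.png

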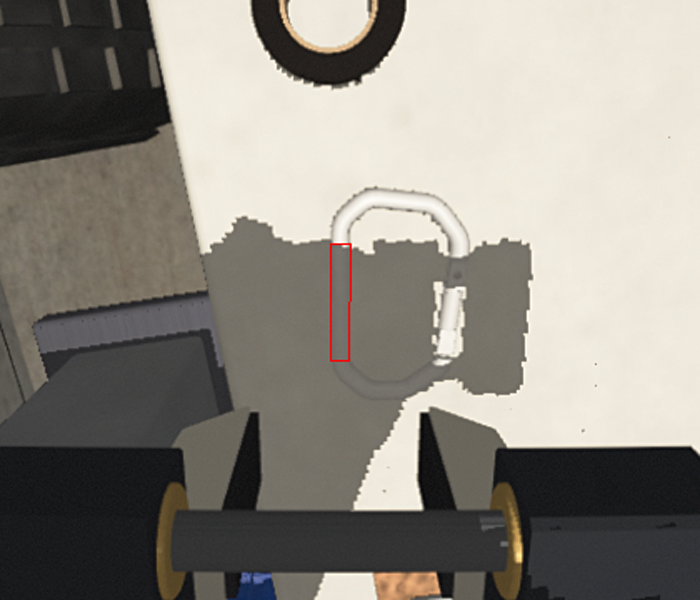

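The rod overlay matches the hook's straight side at (340,300). Descending with a narrow opening.

Emit:
carry_out(claw=[2.6,2.6,2.6,2.6,2.6,2.6,2.6,2.6,0,0,0,0,0], delta_pos=[[-0.15,0.09,4],[0,0,4],[0,0,3],[0,0,2],[0,0,1],[0,0,0.4],[0,0,0.17],[0,0,0],[0,0,0],[0,0,0],[0,0,0],[0,0,0],[0,0,0]], angular=[[0,0,0],[0,0,0],[0,0,0],[0,0,0],[0,0,0],[0,0,0],[0,0,0],[0,0,0],[0,0,0],[0,0,0],[0,0,0],[0,0,0],[0,0,0]], force=40)

```text
clock: 26.9
position: [0.3716, 0.3474, 0.004]
ee_rot: [2.39, 2.039, 0.001]
force: [-0.2, -0.7, 7.0]
width: 0.088
gripper_force: 40.0
```

Run:
```python
from h import *
np.set_printoptions(precision=4,suppress=True)
s=arm.observe(); print(s["width"],s["gripper_force"],s["force"])
# hook centre relative to TCP ~ 26.5 mm along +tool y -> after turn to yaw 8 at case: tool y=(8-90)
o=np.array([.4537,-.1204]); c,si=np.cos(np.radians(8)),np.sin(np.radians(8))
case=lambda x,y: o+np.array([c*x-si*y,si*x+c*y])
for cy in (-.006,): print(case(0,cy+.0265)); go([*case(0,cy+.0265),.10],8)
```

```text
0.08798085792648129 39.99398231506348 [-0.2205 -0.688   7.0274]
[ 0.4508 -0.1001]
t 26.9 shift cm [-42.94  14.88  -9.61] turn 1.273 tilt [ 0.001  0.001 -1.   ] yaw 80.9 j [-0.54  0.6  -0.43  2.04  0.44  0.59 -1.43] pos [0.3716 0.3474 0.004 ]
```

Emit:
carry_out(claw=[0,0,0,0,0,0,0,0,0,0,0,0,0,0,0,0,0,0], delta_pos=[[0,0,-1],[0,0,-2],[0,0,-4],[0,0,-4],[0,0,-1.5],[-1.5,0.52,0],[-3,1.04,0],[-4,1.38,0],[-4,1.38,0],[-4,1.38,0],[-4,1.38,0],[-4,1.38,0],[-4,1.38,0],[-4,1.38,0],[-4,1.38,0],[-4,1.38,0],[-3,1.04,0],[-1.5,0.52,0]], angular=[[0,0,0],[0,0,0],[0,0,0],[0,0,0],[0,0,0],[0,0,0],[0,0,0],[0,0,0],[0,0,0],[0,0,0],[0,0,0],[0,0,0],[0,0,0],[0,0,0],[0,0,0],[0,0,0],[0,0,0],[0,0,0]])

```text
clock: 28.7
position: [0.4521, -0.126, 0.1274]
ee_rot: [-2.394, -2.033, 0.004]
force: [0.6, 0.9, 0.0]
width: 0.087
gripper_force: 40.0
```

Emit:
carry_out(claw=[0,0,0,0,0,0,0,0,0,0], delta_pos=[[0,0,0],[0,0,0],[0,0,0],[0,0,0],[0,0,0],[0,0,0],[0,0,0],[0,0,0],[0,0,0],[0,0,0]], angular=[[0,0,0.141],[0,0,0.141],[0,0,0.141],[0,0,0.141],[0,0,0.141],[0,0,0.141],[0,0,0.141],[0,0,0.141],[0,0,0.145],[0,0,0]])

```text
clock: 29.7
position: [0.4522, -0.1223, 0.1276]
ee_rot: [-3.134, -0.214, 0.004]
force: [-0.7, -0.8, -0.0]
width: 0.091
gripper_force: 40.0
```

Run:
```python
from h import *
np.set_printoptions(precision=4,suppress=True)
s=arm.observe(); print(s["width"],s["gripper_force"],s["force"],s["ft_torque"])
o=np.array([.4537,-.1204]); c,si=np.cos(np.radians(8)),np.sin(np.radians(8))
case=lambda x,y: o+np.array([c*x-si*y,si*x+c*y])
go([*case(0,.0175),.034],8)
im=arm.get_image("wrist"); f=im["frame"].copy(); y,m,s=yaw()
Q=[s["position"]+m@np.array([v,26.5e-3+u,-.003]) for v,u in ((.049,.031),(.049,-.031),(-.049,-.031),(-.049,.031))]
cv2.polylines(f,[proj(im,Q).round().astype(int)],True,(255,0,0),1)
Q=[[*case(a,b),.049] for a,b in ((.067,.0555),(-.067,.0555),(-.067,-.0555),(.067,-.0555))]
cv2.polylines(f,[proj(im,Q).round().astype(int)],True,(255,0,255),1)
cv2.imwrite("pics/w6.png",f[:,:,::-1])
```

```text
0.09065457928782523 39.99611020088196 [-0.6542 -0.7635 -0.0316] [ 0.0755 -0.0294 -0.0074]
t 29.7 shift cm [ 0.19 -1.92  9.36] turn -0.003 tilt [-0.002 -0.    -1.   ] yaw 7.8 j [ 0.26  0.31 -0.13  2.05  0.06  0.78 -1.34] pos [ 0.4522 -0.1223  0.1276]
```

View pics/w6.png

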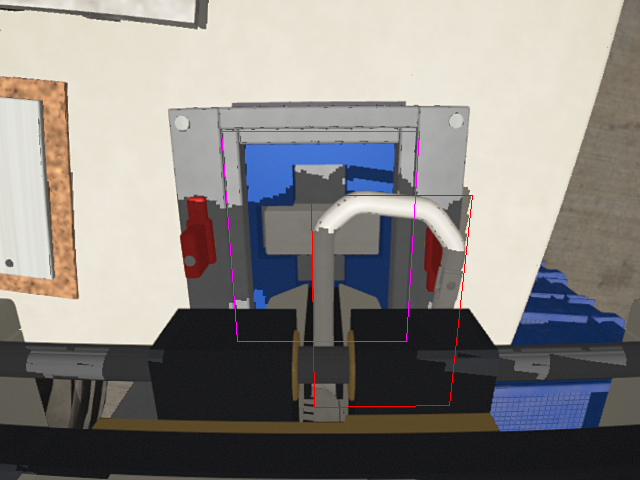

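The hook is held level and matches the predicted outline, with its rod at (323,260). I'll shift it over the middle and lower it.

Emit:
carry_out(claw=[0,0,0,0,0,0,0,0,0,0], delta_pos=[[0.19,-1.9,0],[0,0,2.5],[0,0,2.5],[0,0,1.5],[0,0,1],[0,0,0.8],[0,0,0.6],[0,0,0.3],[0,0,0.2],[0,0,0]], angular=[[0,0,0],[0,0,0],[0,0,0],[0,0,0],[0,0,0],[0,0,0],[0,0,0],[0,0,0],[0,0,0],[0,0,0]])

```text
clock: 30.75
position: [0.4533, -0.1026, 0.0347]
ee_rot: [3.134, 0.22, 0.001]
force: [-0.2, 0.7, 0.8]
width: 0.088
gripper_force: 40.0
```

Emit:
carry_out(claw=[0,0,0], delta_pos=[[0,0,0.15],[0,0,0.1],[0,0,0]], angular=[[0,0,0],[0,0,0],[0,0,0]])

```text
clock: 31.05
position: [0.4532, -0.1026, 0.0321]
ee_rot: [3.134, 0.219, 0.0]
force: [-0.1, -0.3, -0.2]
width: 0.088
gripper_force: 40.0
```

Emit:
carry_out(claw=[0,1.7,1.7,1.7,1.7,1.7,1.7,1.7,1.7,1.7], delta_pos=[[0,0,0.06],[0,0,0],[0,0,0],[0,0,-0.3],[0,0,-0.7],[0,0,-2],[0,0,-4],[0,0,-4],[0,0,-4],[0,0,0]], angular=[[0,0,0],[0,0,0],[0,0,0],[0,0,0],[0,0,0],[0,0,0],[0,0,0],[0,0,0],[0,0,0],[0,0,0]])

```text
clock: 32.05
position: [0.4562, -0.1029, 0.1869]
ee_rot: [3.132, 0.219, 0.014]
force: [0.0, -0.3, -1.0]
width: 0.183
gripper_force: 0.0
```

Run:
```python
from h import *
im=arm.get_image("wrist"); im2=arm.get_image("scene")
a=cv2.resize(im["frame"][60:360,120:520],(400,300)); b=im2["frame"][140:440,180:580]
print(rect(im,"silver_hook",.037))
cv2.imwrite("pics/f.png",np.hstack([a,b])[:,:,::-1])
```

```text
(0.64, (458.9223327636719, -127.87583923339844), (97.27059936523438, 59.62602615356445), 6.112805366516113)
```

View pics/f.png

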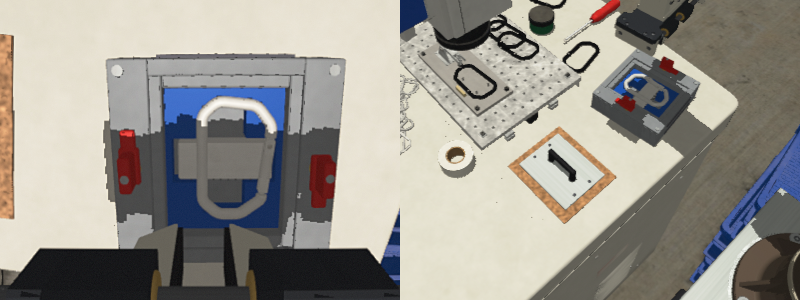

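The final pictures show the hook flat on the raised floor above the gauge, at (237,155). Both buttons are aside and the panel is flat on the mat, at (562,165). Handing in.

```bash
python3 -c "
from h import *
print(arm.sign_off())"
```

```text
the job is handed in; nothing more can be done
None
```

The job is handed in: both buttons are turned aside, the panel is flat on the cork mat, the gauge is in the trough and the silver hook lies flat above it, finished at about 32 s of the 72 s allowed; the hand-in gave no verdict.

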